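Close a keyed plaster casting mould

ROBOT

A 6-joint arm with a two-finger parallel gripper is mounted at the origin on a cart in front of the work surface, level with it; the furniture and walls round the work are solid. World frame = base frame: x ahead of the robot, y to its left, z up, the work surface at z = 0. Lengths are in mm, angles in rad, forces in N, time in s.
With the tool pointing down it reaches from about 250 to 850 mm from the base axis. Payload 12.5 kg.
Tool frame: the origin (TCP) lies at the very end of the fingers, on their centre line; the grasp point (between the pads) lies 19 mm behind it; z points along the fingers, y is the direction in which the jaws open and shut (so a half turn about z gives the same grasp; the last joint's range is limited). The gripper opens to 93 mm and grips with 3 to 60 N. Pads are 15 mm wide; open, the fingers measure 128 mm over their backs; the gripper's body (75 mm by 188 mm) begins 65 mm behind the grasp point.
Start: joints at [-1.323, 0.351, 1.652, -0, 1.139, -0.085], TCP at [179.699, -519.8, 179.433] pointing down, gripper open.
Joint ranges: [-2.75, 2.75], [-0.79, 2.1], [0.01, 2.65], [-1.57, 4.71], [0.07, 3.14], [-2.87, 2.87]. Speed limits (rad/s): [2.22, 2.22, 2.79, 3.14, 3.14, 3.14].

INTERFACE

Orientations are given as a unit quaternion [x, y, z, w].
In Python, from station import readout, capture, calibration, ticket gives the robot as it stands.
- The arm moves only by the tool step_arm, never from a script. Its argument "steps" is text: rows parted by semicolons, each of 5 numbers parted by spaces: the finger opening in m, from 0 to 0.093, then the shift along the tool's x, y, z in m, then the turn about the tool's z in rad. In form: gripper dx dy dz turn; .... A call has 1 to 12 rows; each row is the pose to reach, as a shift and turn from the pose commanded when the call began, along the tool's axes at that moment; what a row does not reach only later rows make up. A row lasts 1/8 s, in which the tool goes at most 62.5 mm and 10.7 degrees, less where a joint would pass 70% of its speed; a pose out of reach is approached as far as the arm can. A call with a gripper value outside its range is refused whole. The fingers move at their own pace and stop on an object; "force" is the grip in N (left out, the last holds). Time passes only in rows, so rows that repeat a pose let the fingers close. It gives the time, the measured TCP pose, the force and the opening at its end, in the units of the state.
- readout.get_state(): the state, without advancing time (a new reading comes with each control period).
- capture(name): name is "side" or "top" or "wrist"; returns the picture (400x640x3 uint8, blue, green, red); there is no depth.
- calibration(name): a dict with "fov_y" (degrees; the focal length in pixels is half the picture's height over the tangent of half this angle, whatever the lens; pixels are square), "cx", "cy" (the principal point, pixels), "extrinsics" (4x4, takes a point from camera to world coordinates). Camera axes: x right, y up, looking along -z (the intrinsics and any distortion apply to the point x, -y, -z); pixel columns grow to the right and rows downward; lengths in mm; the calibration is good to about 2 mm. A picture is of the moment at which its call begins: read the wrist's pose just before it. calibration takes no time and is no camera call; for the wrist camera it gives the pose at the moment of the call.
- ticket.hand_in(): hands the job in, once; it reports no verdict.
The state is a dict: "time": time; "joints": joint angles; "dq": joint speeds; "joint_efforts": joint torques, N m; "position": TCP position; "ee_rot": TCP orientation; "contact_force": force on the tool from outside, world axes, zero at the start; "torque": the same for the moment, N m; "grip_width": finger opening in mm.
Only numpy, scipy, OpenCV 4.12 (cv2) and the standard library are available. Lean on these libraries where they do the work, as an engineer would, in place of code of your own. Each camera call takes 0.05 s, during which the arm holds its last target. There are 200 camera calls.

TASK

Close the plaster casting mould: put the loose cap on the mould base with its pouring lip at the rib on the base's side, and feel for the place a little either way until the keys under the cap drop into their slots, so that the cap sits fully home and flat. Plaster chips easily, so do not drop the cap or force it down, leave the other things where they are, and let go of the cap at the end.

Things in the scene. Friction and masses are not known exactly. Their poses are not given: they have to be found in the camera images.
- mould_cap: Loose round plaster cap, 0.26 to 0.46 kg; disc 120 mm across, 20 mm thick, a centring boss below, a grip bar on top. It starts on the table, right way up, standing on the boss. Origin: centre of the boss's flat foot; z up. Disc underside at z = 14 mm, its top at 34, bar top at 66 mm. Riding on its keys on the base, not lined up: origin 47 mm above the base's origin; fully home: 38 mm.
- grip_bar (a point): Point on the cap's axis inside its grip bar, at (0, 0, 50) mm in the cap's frame. The bar is 84 mm long in the cap's x, 22 mm wide in its y, and stands 32 mm above the disc: grip it across its width, from above.
- underside (a point): Centre of the disc's underside, (0, 0, 14) mm in the cap's frame. Below it: tapered boss 14 mm long, 52 mm across at the disc, 42 mm at its foot; and three radial keys with rounded edges, 12 mm wide, 9 mm deep, 33 to 57 mm from the axis, at 30, 125 and 245 degrees from the cap's +x (counterclockwise from above). Uneven spacing: they fit in one position only.
- lip (a point): Outer end of the cap's pouring lip, at (-70, 0, 27) mm in the cap's frame. The lip juts out 12 mm from the rim towards the cap's -x, is 26 mm wide with a grey groove along its top.
- mould_base: Heavy round plaster mould base with a black rubber strap, fixed to the table, 132 mm across, 52 mm tall. Origin: centre of its underside on the table; z up. The rib on its side points to its -x. The seated cap has 1 to 3 mm of sideways play.
- ring_top (a point): Centre of the base's flat top ring, at (0, 0, 52) mm in its frame. Ring 120 mm across, central opening 59 mm across and 24 mm deep for the cap's boss; three radial slots for the keys, 16 mm wide, 12 mm deep. The keys pass within about 0.04 rad of true; a little further off, up to about 0.07 rad, the rounded edges catch and the cap may sink part of the way.
- rib (a point): Top outer edge of the rib (14 mm wide) on the base's side, at (-72, 0, 40) mm in the base's frame. It shows where the lip belongs, but only roughly: the slotted ring was set by hand, so the slots, and the lip once seated, truly lie up to 0.40 rad either side of the rib, different every time and not reported. The ring does not turn in use.
- slip_cup: Bystander: small clay cup, 65 mm across, 47 mm tall; origin at the centre of its underside.
- cork_block: Bystander: cork block 58x55x22 mm; origin under its centre.
- bamboo_slip: Bystander: flat bamboo slip, 111x76x12 mm; origin under its centre.
There are look-alikes about, which are no part of the job. Leave any turquoise look-alike of the mould_cap alone.

How it is judged (in metres and radians):
On the way:
1. the cap is lifted clear of the table (height (world z) of mould_cap above 0.03 m), for 0.2 s.
At the end, for the whole second after the job is handed in: The cap lies at rest on the mould base, keys fully in their slots: its origin at most 40.5 mm above the base's origin (38 mm is home) and within 6 mm of its axis, tilted less than 0.05 rad, right way up, with the end of its lip within 38 mm of the rib horizontally (z of mould_cap in the frame of mould_base between 0.034 and 0.0405 m and horizontal distance between mould_cap and mould_base below 0.006 m and angle between mould_cap's own z axis and vertical below 0.05 rad and horizontal distance between lip and rib below 0.038 m and linear speed of mould_cap below 0.01 m/s); the robot touches nothing.
It fails at once if the cap strikes or is forced onto the base with more than 60 N (contact force between mould_cap and mould_base above 60 N).
It fails at once if a bystander is moved more than 30 mm (distance of any of slip_cup, cork_block, bamboo_slip from where it was at the start of the episode above 0.03 m).
It also fails if it takes over 69 s, if anything falls off the work surface, if the arm or the gripper's body presses on something with over 40 N, if the wrist force passes 120 N, or if a joint passes its speed limit or range.

## Working session

There is one attempt and no reset: what is moved stays moved. The work goes in short steps, Python scripts to look and compute and a tool call to move; the robot and the scene stay as the last step left them, time stands still between calls to the robot, and variables do not carry over. Pictures are saved under pics/ and viewed, about 8 in all and at most 12, crops included, and the job is handed in when it is done.

Besides the shell and the picture viewer there is one more tool, called after ">>>" as name(argument=value, ...) on one line, values as JSON. step_arm: Moves the arm, as the interface text tells. Its arguments: {"type":"object","properties":{"steps":{"type":"string"},"force":{"type":"number"}},"required":["steps"]}

```bash
mkdir -p pics; cat > h.py <<'E'
import numpy as np,cv2
from station import readout,capture,calibration,ticket
def ray(c,u,v):
    f=200/np.tan(np.radians(c["fov_y"])/2);E=np.array(c["extrinsics"])
    d=E[:3,:3]@np.array([(u-c["cx"])/f,-(v-c["cy"])/f,-1.]);return E[:3,3],d
def at_z(c,u,v,z):
    o,d=ray(c,u,v);return o+d*(z-o[2])/d[2]
def proj(c,p):
    f=200/np.tan(np.radians(c["fov_y"])/2);E=np.array(c["extrinsics"])
    q=E[:3,:3].T@(np.array(p)-E[:3,3]);return c["cx"]+f*q[0]/-q[2],c["cy"]-f*q[1]/-q[2]
E
python3 - <<'E'
from h import *
for n in("top","side"):
    cv2.imwrite(f"pics/{n}1.png",capture(n));c=calibration(n);print(n,{k:(np.round(v,3).tolist()) for k,v in c.items() if not isinstance(v,str)})
s=readout.get_state();print(s)
E
```

```text
top {'fov_y': 49.106, 'cx': 323.56, 'cy': 198.639, 'extrinsics': [[-0.002, 0.994, -0.112, 393.067], [-1.0, 0.001, 0.021, -291.278], [0.021, 0.112, 0.993, 1014.397], [0.0, 0.0, 0.0, 1.0]]}
side {'fov_y': 54.831, 'cx': 318.629, 'cy': 200.35, 'extrinsics': [[0.984, 0.126, -0.129, 425.929], [-0.18, 0.639, -0.748, -899.654], [-0.012, 0.759, 0.651, 630.478], [0.0, 0.0, 0.0, 1.0]]}
{'time': 0.1, 'joints': array([-1.32258532e+00,  3.51180836e-01,  1.65233381e+00,  2.11340322e-05,
        1.13912706e+00, -8.46141405e-02]), 'dq': array([-5.18296943e-04, -8.50162950e-04, -3.73148985e-04,  9.97054105e-04,
       -1.14182229e-03,  8.83393491e-05]), 'joint_efforts': array([ 2.93680823e-04, -4.98027706e+01, -2.85704952e+01,  7.00438488e-02,
        2.39279220e-02, -6.19241746e-05]), 'position': array([ 179.63014446, -519.47297569,  178.96611343]), 'ee_rot': array([ 9.86185950e-01,  1.65641169e-01, -3.32946145e-05, -5.23560153e-04]), 'contact_force': array([-0.87277138, -0.08016932,  0.39920094]), 'torque': array([-0.02050245,  0.06679181, -0.02362152]), 'grip_width': 92.99759264242185}
```

View pics/top1.png

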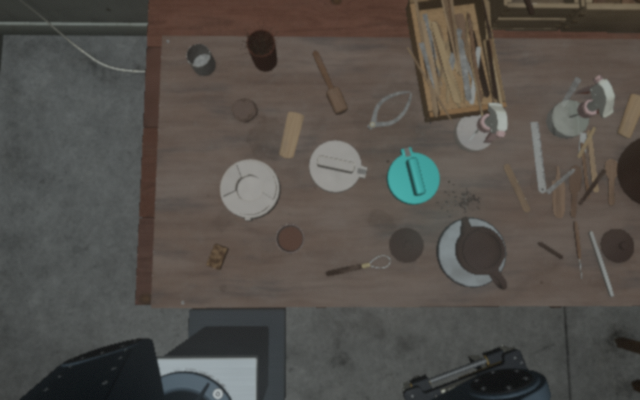

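View pics/side1.png

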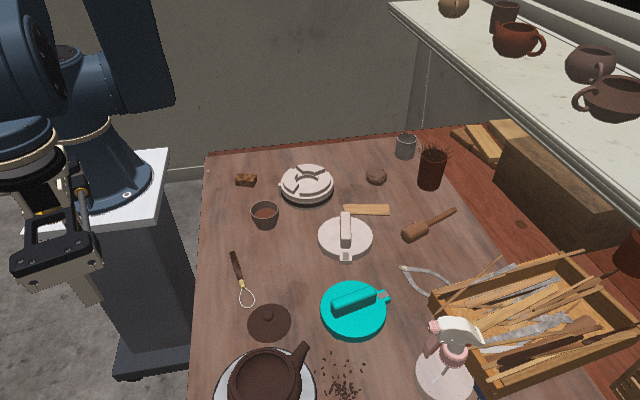

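```bash
python3 - <<'E'
from h import *
a=cv2.imread("pics/top1.png")[125:235,205:385]
b=cv2.imread("pics/side1.png")[150:270,265:395]
cv2.imwrite("pics/crop1.png",cv2.resize(a,None,fx=4.4,fy=4.4,interpolation=cv2.INTER_CUBIC))
E
```

```text
(no output)
```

View pics/crop1.png

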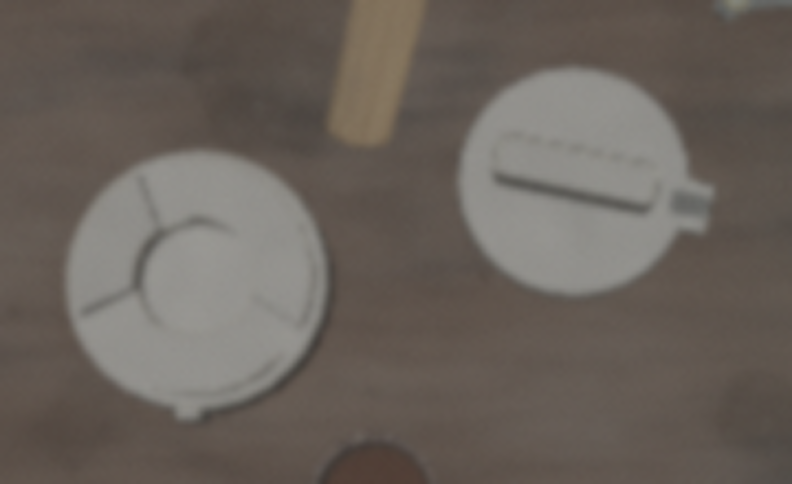

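```bash
python3 - <<'E'
from h import *
c=calibration("top")
f=lambda u,v,z:at_z(c,205+u/4.4,125+v/4.4,z)
C=f(574,182,30);L=f(712,208,27);B=f(198,280,50);R=f(188,415,40)
for n,p in dict(C=C,L=L,B=B,R=R).items():print(n,p.round(1))
print("cap x yaw",np.arctan2(*(C-L)[[1,0]]),"d",np.hypot(*(C-L)[:2]),"base yaw",np.arctan2(*(B-R)[[1,0]]),np.hypot(*(B-R)[:2]))
# bar top edges: 
print(np.diff([f(500,150,66),f(655,180,66)],axis=0))
c=calibration("side")
print("side",at_z(c,345,237,34),at_z(c,307,181,52), at_z(c,265,214,47),at_z(c,246,180,20))
w=calibration("wrist");print(w["fov_y"],w["cx"],w["cy"],w.keys());E=np.array(w["extrinsics"]);print(E.round(2))
from scipy.spatial.transform import Rotation as Ro
s=readout.get_state();print(Ro.from_quat(s["ee_rot"]).as_matrix().round(3))
E
```

```text
C [ 578.7 -339.    30. ]
L [ 565.7 -411.    27. ]
B [ 524.4 -148.3   50. ]
R [ 457. -143.   40.]
cap x yaw 1.3921061645121857 d 73.14583751561312 base yaw -0.07881486094729326 67.59718376455778
[[-15.05769322 -77.58055651   0.        ]]
side [ 577.7224051  -343.50230682   34.        ] [ 525.57126186 -157.90134196   52.        ] [ 415.25656013 -252.26414274   47.        ] [376.01680228 -81.85178188  20.        ]
67.89068334986938 317.5412670321346 198.77599986695822 dict_keys(['fov_y', 'cx', 'cy', 'extrinsics'])
[[ 3.3000e-01  9.1000e-01  2.4000e-01  2.4682e+02]
 [-9.5000e-01  3.2000e-01  8.0000e-02 -4.9674e+02]
 [-0.0000e+00 -2.6000e-01  9.7000e-01  3.8399e+02]
 [ 0.0000e+00  0.0000e+00  0.0000e+00  1.0000e+00]]
[[ 0.945  0.327 -0.   ]
 [ 0.327 -0.945  0.001]
 [ 0.    -0.001 -1.   ]]
```

>>> step_arm(steps="0.093 0.05 -0.0175 0 0; 0.093 0.11 -0.0385 0 0; 0.093 0.17 -0.06 0 0; 0.093 0.23 -0.081 0 0; 0.093 0.29 -0.102 0 0; 0.093 0.35 -0.1235 0 0; 0.093 0.392 -0.138 0 0; 0.093 0.392 -0.138 0 0; 0.093 0.392 -0.138 0 0", force=20)

```text
time: 1.23
position: [504.6, -261.4, 179.1]
ee_rot: [0.986, 0.166, -0.0, -0.0]
contact_force: [0.3, -0.7, -0.6]
grip_width: 92.9
```

```bash
python3 - <<'E'
from h import *
import pickle
c=calibration("wrist");i=capture("wrist");pickle.dump(c,open("w1.pkl","wb"));cv2.imwrite("pics/w1.png",i)
E
```

```text
(no output)
```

View pics/w1.png

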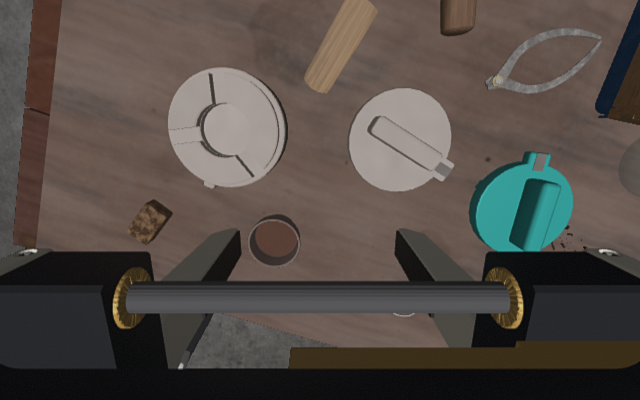

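Good view: base with rib at (209,183), cap disc about (400,140), lip at (443,172). I'll enlarge both.

```bash
python3 - <<'E'
from h import *
a=cv2.imread("pics/w1.png")[60:200,155:295];b=cv2.imread("pics/w1.png")[75:205,335:465]
k=cv2.INTER_CUBIC
cv2.imwrite("pics/crop2.png",np.hstack([cv2.resize(a,(400,400),interpolation=k),cv2.resize(b,(400,400),interpolation=k)]))
E
```

```text
(no output)
```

View pics/crop2.png

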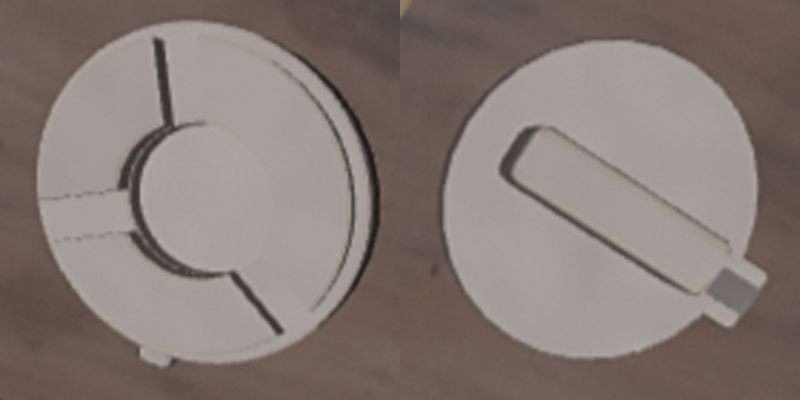

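```bash
python3 - <<'E'
from h import *
import pickle
from scipy.optimize import least_squares
c=pickle.load(open("w1.pkl","rb"))
A=lambda u,v,z:at_z(c,155+u/400*140,60+v/400*140,z)[:2]
B=lambda u,v,z:at_z(c,335+(u-400)/400*130,75+v/400*130,z)[:2]
K=np.radians([30,125,245])
# slot, side sign unknown -> abs distance 8 from axis
E=[A(*p,52) for p in [(40,199),(85,194),(125,190),(55,240),(90,235),(128,230),(157,38),(163,80),(169,120),(234,275),(258,304),(281,331)]]
rim=[A(*p,52) for p in [(352,200),(38,190),(313,308),(320,110),(60,105),(60,270)]]
hole=[A(*p,52) for p in [(120,188),(172,123),(131,234)]]
Rb=A(155,362,40)
def res(x,full=False):
    o=x[:2];r=[]
    for p in E:
        d=p-o;a=np.arctan2(d[1],d[0]);k=K[np.argmin(abs(np.angle(np.exp(1j*(K+x[2]-a)))))]+x[2]
        r.append(abs(-np.sin(k)*d[0]+np.cos(k)*d[1])-8)
    r+=[0.5*(np.hypot(*(p-o))-60) for p in rim]+[0.5*(np.hypot(*(p-o))-29.5) for p in hole]
    return np.array(r)
best=sorted([least_squares(res,[525,-152,y]) for y in np.arange(-.7,.7,.05)],key=lambda s:s.cost)
for s in best[:25:4]:print(s.x.round(3),s.cost.round(2))
s=best[0];print(s.fun.round(1))
o=s.x[:2];d=o-Rb;print("rib",Rb,"base yaw",np.arctan2(d[1],d[0]),np.hypot(*d))
cr=[B(*p,34) for p in [(440,200),(757,190),(600,358),(610,40),(490,90),(490,310),(720,100)]]
f=least_squares(lambda x:[np.hypot(*(p-x[:2]))-60 for p in cr],[579,-339]);print("cap",f.x,f.fun.round(1))
L=B(755,293,27);d=f.x-L;print("lip",L,np.arctan2(d[1],d[0]),np.hypot(*d))
q=[B(*p,66) for p in [(548,126),(728,248),(515,175),(695,293)]]
print("bar",np.mean(q,0),[np.arctan2(*(q[i]-q[i+1])[::-1]) for i in(0,2)],np.hypot(*(q[0]-q[1])),np.hypot(*(q[0]-q[2])))
E
```

```text
[ 5.27478e+02 -1.46097e+02 -1.53000e-01] 2.32
[ 5.27478e+02 -1.46097e+02 -1.53000e-01] 2.32
[ 5.27478e+02 -1.46097e+02 -1.53000e-01] 2.32
[ 5.20193e+02 -1.42761e+02 -2.85000e-01] 47.68
[ 5.27041e+02 -1.37731e+02 -4.10000e-02] 72.43
[ 5.27041e+02 -1.37731e+02 -4.10000e-02] 72.43
[ 5.27041e+02 -1.37731e+02 -4.10000e-02] 72.43
[ 0.  -0.3 -0.8 -0.2 -0.4 -0.4  0.1 -0.3 -0.7 -0.2 -0.2 -0.4 -0.6  0.3
 -0.5 -1.  -0.3  0.9  0.1 -0.2  0.1]
rib [ 456.42745069 -142.21699772] base yaw -0.05455821546178914 71.15647915056182
cap [ 578.53970892 -336.54884478] [-0.1 -0.7 -0.9 -1.1 -0.4 -4.1 -3.4]
lip [ 567.69786866 -410.08850042] 1.424422248771578 74.3345575894085
bar [ 578.89213841 -336.23939786] [np.float64(1.3420088165996396), np.float64(1.3480476441268694)] 76.45482752887953 19.04798381274941
```

>>> step_arm(steps="0.093 0.015 0.03 0 -0.18; 0.093 0.03 0.065 0.01 -0.36; 0.093 0.0455 0.095 0.03 -0.54; 0.093 0.0455 0.095 0.05 -0.72; 0.093 0.0455 0.095 0.07 -0.90; 0.093 0.0455 0.095 0.085 -1.015; 0.093 0.0455 0.095 0.105 -1.015; 0.093 0.0455 0.095 0.125 -1.015; 0.093 0.0455 0.095 0.14 -1.015; 0.093 0.0455 0.095 0.14 -1.015; 0.093 0.0455 0.095 0.14 -1.015", force=20)

```text
time: 2.65
position: [579.5, -336.5, 40.0]
ee_rot: [0.782, 0.624, 0.0, 0.0]
contact_force: [0.3, 0.9, -0.3]
grip_width: 92.8
```

>>> step_arm(steps="0.04 0 0 0 0; 0.03 0 0 0 0; 0.01 0 0 0 0; 0.01 0 0 0 0; 0.01 0 0 0 0; 0.01 0 0 0 0; 0.01 0 0 0 0; 0.01 0 0 0 0", force=25)

```text
time: 3.65
position: [579.2, -336.2, 39.4]
ee_rot: [0.781, 0.624, 0.0, -0.0]
contact_force: [0.2, 0.4, 0.0]
grip_width: 17.6
```

>>> step_arm(steps="0.01 0 0 0 0; 0.01 0 0 0 0; 0.01 0 0 0 0", force=30)

```text
time: 4.03
position: [579.1, -336.2, 39.4]
ee_rot: [0.781, 0.624, -0.0, -0.0]
contact_force: [-0.3, -0.6, -0.8]
grip_width: 10.0
```

```bash
python3 - <<'E'
from h import *
i=np.hstack([capture("side")[190:280,270:420],capture("wrist")[60:330:3,95:545:3]])
cv2.imwrite("pics/g1.png",cv2.resize(i,None,fx=2.6,fy=2.6,interpolation=cv2.INTER_CUBIC))
E
```

```text
(no output)
```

View pics/g1.png

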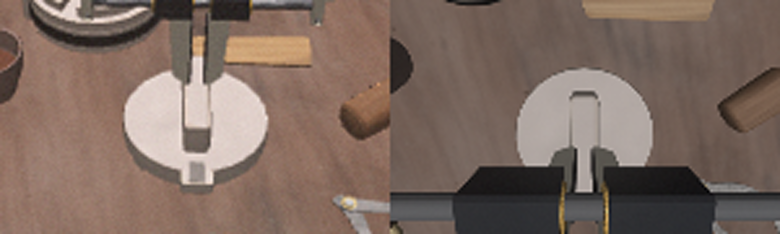

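```bash
python3 - <<'E'
from h import *
s=readout.get_state();c=calibration("side")
for p in (s["position"],[578.7,-336.4,34],[578.7,-336.4,66]):
    u,v=proj(c,p);print(p,(u-270)*2.6,(v-190)*2.6)
print(s["grip_width"],s["time"])
i=capture("side")[130:270,260:420]
cv2.imwrite("pics/g2.png",cv2.resize(i,None,fx=4,fy=4,interpolation=cv2.INTER_CUBIC))
w=calibration("wrist");print(proj(w,s["position"]),proj(w,[578.7,-336.4,34]))
E
```

```text
[ 579.16196167 -336.2269926    39.45111262] 194.88459018785335 111.07764516790911
[578.7, -336.4, 34] 194.1714964688051 115.9414153907038
[578.7, -336.4, 66] 195.45935039666352 88.12105292814748
9.933397500032386 4.125
(np.float64(318.13369948975065), np.float64(220.2274660663519)) (np.float64(317.570941671561), np.float64(218.1747066462525))
```

View pics/g2.png

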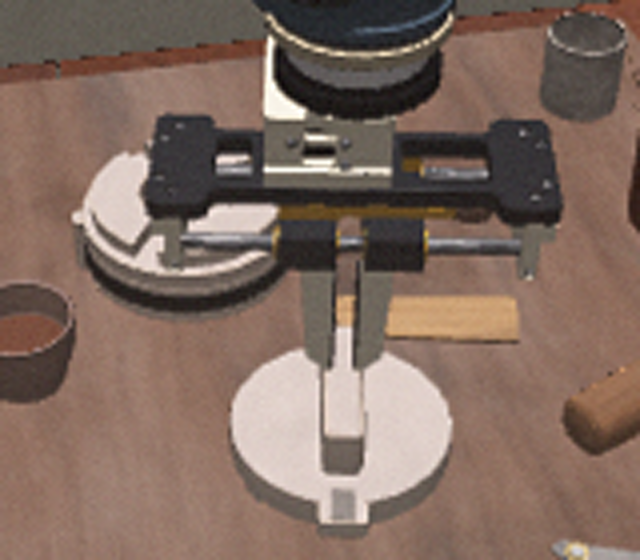

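>>> step_arm(steps="0.093 0 0 0 0; 0.093 0 0 0 0; 0.093 0 0 0 0; 0.093 0 0 0 0; 0.093 0 0 0 0; 0.093 0 0 0.006 0; 0.093 0 0 0.012 0; 0.093 0 0 0.018 0; 0.093 0 0 0.024 0; 0.093 0 0 0.024 0")

```text
time: 5.42
position: [578.8, -336.0, 14.8]
ee_rot: [0.781, 0.624, -0.0, -0.0]
contact_force: [0.4, 0.0, -0.4]
grip_width: 92.8
```

```bash
python3 - <<'E'
from h import *
s=readout.get_state();print(s["position"],s["contact_force"],s["grip_width"])
c=calibration("side")
print([((proj(c,s["position"]+np.array([0,0,dz]))-np.array([260,130]))*4).round() for dz in(0,30)])
i=capture("side")[130:270,260:420]
cv2.imwrite("pics/g3.png",cv2.resize(i,None,fx=4,fy=4,interpolation=cv2.INTER_CUBIC))
E
```

```text
[ 578.83863715 -336.02534354   14.76499584] [ 0.40067338  0.04330108 -0.39523142] 92.7532981064284
[array([338., 443.]), array([339., 404.])]
```

View pics/g3.png

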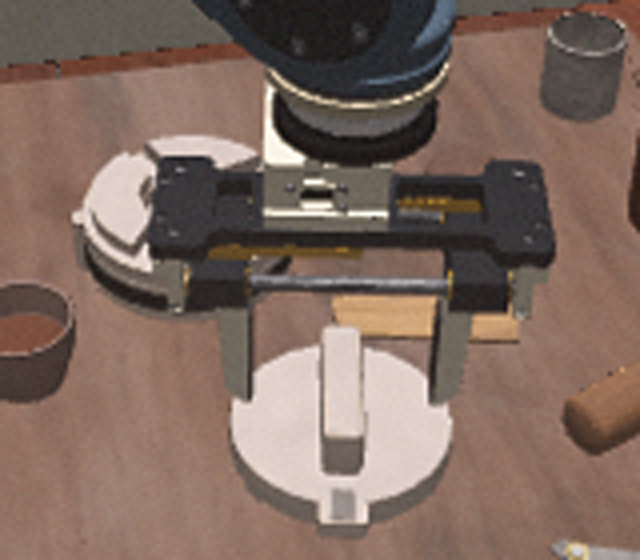

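>>> step_arm(steps="0.093 0 0 0.004 0; 0.093 0 0 0.007 0; 0.05 0 0 0.007 0; 0.03 0 0 0.007 0; 0.01 0 0 0.007 0; 0.01 0 0 0.007 0; 0.01 0 0 0.007 0; 0.01 0 0 0.007 0; 0.01 0 0 0.007 0; 0.01 0 0 0.007 0; 0.01 0 0 0.007 0; 0.01 0 0 0.007 0", force=30)

```text
time: 6.98
position: [579.2, -336.2, 8.4]
ee_rot: [0.781, 0.624, 0.0, 0.0]
contact_force: [0.3, 0.4, -0.5]
grip_width: 21.4
```

>>> step_arm(steps="0.01 0 0 -0.01 0; 0.01 0 0 -0.03 0; 0.01 0 0 -0.06 0; 0.01 0 0 -0.09 0; 0.01 0 0 -0.1 0; 0.01 0 0 -0.1 0; 0.01 0 0 -0.1 0")

```text
time: 7.85
position: [578.5, -335.8, 107.2]
ee_rot: [0.781, 0.624, -0.0, -0.001]
contact_force: [0.9, -0.4, -3.9]
grip_width: 21.5
```

>>> step_arm(steps="0.01 0.02 -0.01 0 0.14; 0.01 0.045 -0.024 0 0.3; 0.01 0.07 -0.037 0 0.46; 0.01 0.095 -0.05 0 0.62; 0.01 0.12 -0.063 0 0.78; 0.01 0.14 -0.074 0 0.94; 0.01 0.155 -0.082 0 1.1; 0.01 0.168 -0.089 0 1.26; 0.01 0.174 -0.092 0 1.4; 0.01 0.174 -0.092 0 1.5; 0.01 0.174 -0.092 0 1.5; 0.01 0.174 -0.092 0 1.5")

```text
time: 9.35
position: [527.7, -146.2, 108.0]
ee_rot: [0.997, -0.075, -0.0, -0.0]
contact_force: [-0.5, 0.2, -2.6]
grip_width: 21.5
```

```bash
python3 - <<'E'
from h import *
import pickle
s=readout.get_state();print(s["position"],s["contact_force"],s["grip_width"],2*np.arctan2(s["ee_rot"][1],s["ee_rot"][0]))
w=calibration("wrist");a=capture("wrist");t=capture("top")[130:240,190:320];si=capture("side")[90:230,240:380]
pickle.dump(w,open("w2.pkl","wb"))
r=lambda i,fx:cv2.resize(i,(400,300),interpolation=cv2.INTER_CUBIC)
cv2.imwrite("pics/h1.png",np.vstack([np.hstack([r(t,0),r(si,0)]),np.hstack([r(a,0),r(a[100:260,200:440],0)])]))
E
```

```text
[ 527.68486545 -146.17256921  107.97343902] [-0.48771346  0.23963585 -2.64215952] 21.513793224601034 -0.15012274396306557
```

View pics/h1.png

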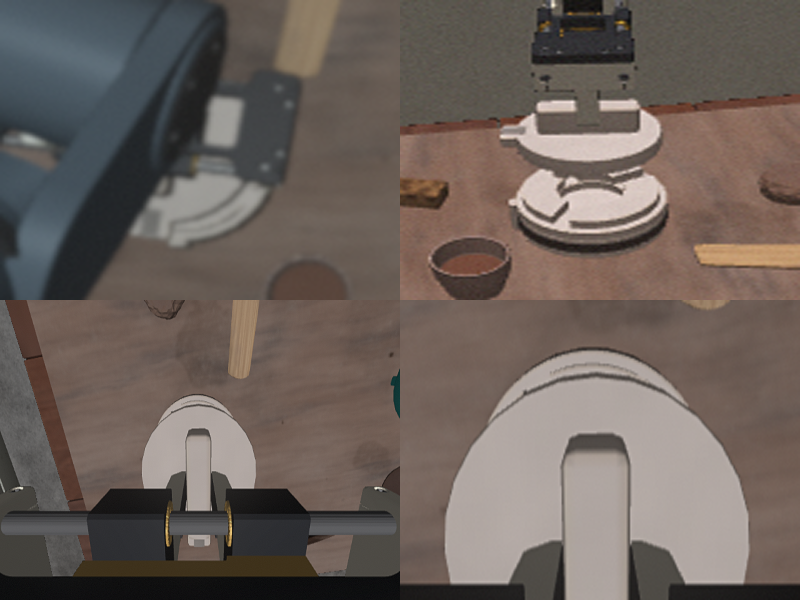

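>>> step_arm(steps="0.01 0 0 0.012 0; 0.01 0 0 0.025 0; 0.01 0 0 0.035 0; 0.01 0 0 0.042 0; 0.01 0 0 0.046 0; 0.01 0 0 0.049 0; 0.01 0 0 0.049 0; 0.01 0 0 0.049 0")

```text
time: 10.5
position: [528.1, -146.2, 59.7]
ee_rot: [0.997, -0.076, 0.0, 0.0]
contact_force: [0.6, -0.1, -2.9]
grip_width: 21.6
```

>>> step_arm(steps="0.01 0 0 0.001 0; 0.01 0 0 0.002 0; 0.01 0 0 0.003 0; 0.01 0 0 0.004 0; 0.01 0 0 0.0045 0; 0.01 0 0 0.0045 0")

```text
time: 11.25
position: [527.9, -146.2, 54.9]
ee_rot: [0.997, -0.076, -0.0, -0.0]
contact_force: [-0.1, -0.3, -3.3]
grip_width: 22.0
```

>>> step_arm(steps="0.01 0 0 0.0005 0; 0.01 0 0 0.001 0; 0.01 0 0 0.0015 0; 0.01 0 0 0.002 0; 0.01 0 0 0.002 0")

```text
time: 11.88
position: [527.9, -146.1, 52.9]
ee_rot: [0.997, -0.076, -0.0, -0.0]
contact_force: [-0.7, 0.7, -4.4]
grip_width: 21.5
```

>>> step_arm(steps="0.01 0 0 0.0005 0; 0.01 0 0 0.001 0; 0.01 0 0 0.0015 0; 0.01 0 0 0.002 0; 0.01 0 0 0.002 0")

```text
time: 12.5
position: [527.8, -146.1, 50.8]
ee_rot: [0.997, -0.076, -0.0, -0.0]
contact_force: [-0.8, 0.5, -3.3]
grip_width: 22.2
```

>>> step_arm(steps="0.01 0 0 0.0005 0; 0.01 0 0 0.001 0; 0.01 0 0 0.0015 0; 0.01 0 0 0.002 0; 0.01 0 0 0.0025 0; 0.01 0 0 0.003 0; 0.01 0 0 0.003 0")

```text
time: 13.38
position: [527.8, -146.2, 47.9]
ee_rot: [0.997, -0.076, -0.0, -0.0]
contact_force: [-2.0, 2.0, -2.6]
grip_width: 22.1
```

>>> step_arm(steps="0.01 0 0 0.0004 0; 0.01 0 0 0.0008 0; 0.01 0 0 0.0012 0; 0.01 0 0 0.0015 0; 0.01 0 0 0.0015 0")

```text
time: 14.0
position: [527.8, -146.2, 46.4]
ee_rot: [0.997, -0.076, -0.0, -0.0]
contact_force: [-1.9, 3.7, -0.4]
grip_width: 21.4
```

>>> step_arm(steps="0.01 0 0 0.0003 0; 0.01 0 0 0.0006 0; 0.01 0 0 0.0009 0; 0.01 0 0 0.0009 0")

```text
time: 14.5
position: [527.8, -146.3, 46.3]
ee_rot: [0.997, -0.076, -0.0, 0.0]
contact_force: [-6.8, 2.5, 9.7]
grip_width: 21.7
```

>>> step_arm(steps="0.01 0 0 -0.0009 0; 0.03 0 0 -0.0009 0; 0.05 0 0 -0.0009 0; 0.07 0 0 -0.0009 0; 0.08 0 0 -0.0009 0; 0.08 0 0 -0.0009 0; 0.08 0 0 -0.0009 0; 0.08 0 0 -0.0009 0")

```text
time: 15.5
position: [527.9, -146.2, 46.4]
ee_rot: [0.997, -0.076, 0.0, -0.0]
contact_force: [-0.3, 0.6, 0.7]
grip_width: 79.5
```

>>> step_arm(steps="0.08 0 0 -0.01 0; 0.08 0 0 -0.03 0; 0.08 0 0 -0.06 0; 0.08 0 0 -0.09 0; 0.08 -0.03 0 -0.12 0; 0.08 -0.06 0 -0.14 0; 0.08 -0.06 0 -0.14 0; 0.08 -0.06 0 -0.14 0")

```text
time: 16.5
position: [469.0, -137.2, 186.6]
ee_rot: [0.997, -0.076, 0.0, 0.0]
contact_force: [0.1, 0.0, -0.7]
grip_width: 80.1
```

```bash
python3 - <<'E'
from h import *
s=readout.get_state();print(s["position"],s["contact_force"],s["grip_width"])
a=capture("wrist");si=capture("side")[110:220,225:375]
w=calibration("wrist")
for p in([527.5,-146.1,52],[456.4,-142.2,40]):print(proj(w,p))
u,v=map(int,proj(w,[527.5,-146.1,60]));print(u,v)
y0=max(0,v-75);x0=u-100
cv2.imwrite("pics/f1.png",np.vstack([cv2.resize(si,(400,293),interpolation=2),cv2.resize(a[y0:y0+150,x0:x0+200],(400,300),interpolation=2)]));print(x0,y0)
E
```

```text
[ 468.96440804 -137.18462898  186.5690562 ] [ 0.10704155  0.01962089 -0.69716031] 80.06829605903013
(np.float64(317.17897860208353), np.float64(130.0974424726383))
(np.float64(322.9188995716786), np.float64(189.66961492561705))
317 130
217 55
```

View pics/f1.png

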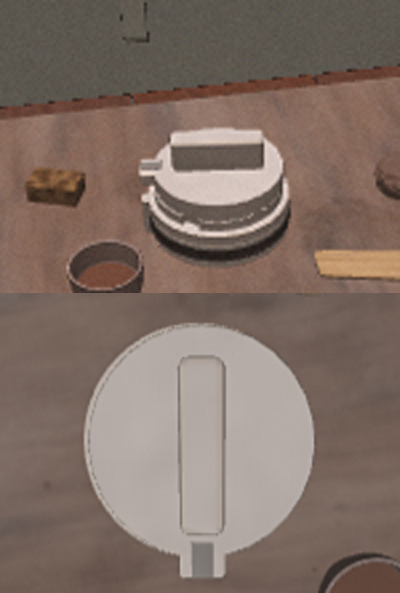

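```bash
python3 -c "
from h import *
print(ticket.hand_in())"
```

```text
the job is handed in; nothing more can be done
None
```

The cap is on the mould base and appears fully home and flat. The job is handed in, about 17 s in by the robot's clock, with no verdict reported.

- **Grasp:** My first close of the fingers missed and shut above the bar. The side camera showed the real fingertips about 33 mm higher than the reported tool position. I lowered the tool to match, and the second close held the bar at about 21.5 mm.
- **Finding the slots:** I measured the slot direction from the wrist picture, at −0.153 rad. That is about 0.1 rad off the rib, so the keys went in on the first slow descent with no searching.
- **Seating:** The tool came down to 37.9 mm above its height when gripping the cap on the table (38 mm is home). There was almost no force until the last few millimetres. A small push of about 13 N then met a hard stop. I eased off, opened the fingers and moved away.
- **Last checks:** The pictures show the cap flat on the ring, with its lip close to the rib. The gripper is clear with no contact force. The cup and cork block look unmoved; I did not check the bamboo slip.
- **Disagreement:** The fingertip height did not match the reported tool position. I worked around this by using height differences only.

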